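# Close the turn buttons on a sign frame

## Robot

A 6-joint arm with a two-finger parallel gripper is mounted at the origin on the work surface. World frame = base frame: x ahead of the robot, y to its left, z up, the work surface at z = 0. Lengths are in m, angles in degrees, forces in N, time in s.
With the tool pointing down it reaches from about 0.35 to 0.875 m from the base axis. Payload 4.2 kg.
Tool frame: the origin (TCP) lies where the fingers leave the gripper's body, on its centre line; the fingertips stand 70 mm ahead of it and the grasp point (between the pads) lies 51 mm ahead of it; z points along the fingers, y is the direction in which the jaws open and shut (so a half turn about z gives the same grasp; the last joint's range is limited). The gripper opens to 87 mm and grips with 3 to 60 N. Pads are 19 mm wide; open, the fingers measure 117 mm over their backs; the gripper's body (75 mm by 190 mm) begins 51 mm behind the grasp point.
Start: joints at [-54.569, 22.042, 0.453, 0, -68.411, -14.817], TCP at [0.22, -0.585, 0.292] pointing down, gripper open.
Joint ranges: [-179.83, 179.83], [-69.29, 118.12], [-61.27, 80.66], [-181.25, 117.63], [-171.15, -9.14], [-177.46, 177.46]. Speed limits (degrees/s): [159.86, 159.86, 180, 180, 180, 180].

## Interface

Orientations are given as a 3x3 rotation matrix whose columns are the frame's x, y, z axes.
In Python, from station import sense, capture, camera_model, finish_job gives the robot as it stands.
- The arm moves only by the shell command python3 -m inch 'ROWS'. ROWS is JSON, a list of rows, each an object with "hand": the closure, from 0 (fully open) to 1 (shut); "slide": the shift along the world's x, y, z in cm, a list of three; "yaw": the turn about the world's z in rad. A call has 1 to 10 rows; each row is the pose to reach, as a shift and turn from the pose commanded when the call began; what a row does not reach only later rows make up. A row lasts 1/8 s, in which the tool goes at most 62.5 mm and 10.7 degrees, less where a joint would pass 70% of its speed; a pose out of reach is approached as far as the arm can. A call with a gripper value outside its range is refused whole. The fingers move at their own pace and stop on an object; the grip force is fixed at half the most. Time passes only in rows, so rows that repeat a pose let the fingers close. It gives the time, the measured TCP pose, the force and the opening at its end, in the units of the state.
- sense(): the state, without advancing time (a new reading comes with each control period).
- capture(name): name is "scene" or "top" or "wrist"; returns the picture (400x640x3 uint8, blue, green, red); there is no depth.
- camera_model(name): a dict with "mtx" (3x3 intrinsics, pixels), "k1" (the pictures are not rectified: a ray, as slopes to the right and down, at radius r is drawn at 1 + k1 r^2 times it, then the intrinsics apply), "xyz" and "orientation" of the camera in the world; the wrist camera has in their place "tool_from_camera" (4x4, takes a point from camera to tool coordinates, whose origin is the TCP and whose axes are the flange's). Camera axes: x right, y up, looking along -z (the intrinsics and any distortion apply to the point x, -y, -z); pixel columns grow to the right and rows downward; lengths in m; the calibration is good to about 2 mm. A picture is of the moment at which its call begins: read the wrist's pose just before it. camera_model takes no time and is no camera call.
- finish_job(): hands the job in, once; it reports no verdict.
The state is a dict: "time_s": time; "joints": joint angles; "joint_velocities": joint speeds; "effort": joint torques, N m; "tcp_pos": TCP position; "ee_rot": TCP orientation; "wrist_force": force on the tool from outside, world axes, zero at the start; "moment": the same for the moment, N m; "gripper_width": opening from 0.0 (shut) to 1.0 (fully open).
Only numpy, scipy, OpenCV 4.12 (cv2) and the standard library are available. Lean on these libraries where they do the work, as an engineer would, in place of code of your own. Each camera call takes 0.05 s, during which the arm holds its last target. There are 200 camera calls.

## Task

The wooden sign frame lies face down on the bench with its backing board in place. With a fingertip, push the red and the blue turn button round so that each points straight in across the backing board, square to its rail. Do not lift, shift or tip the frame, leave the pot, saucer, offcut and hammer alone, and finish clear of everything.

Things in the scene. Friction and masses are not known exactly. Their poses are not given: they have to be found in the camera images.
- frame: pine frame lying flat and loose on the bench, 200 mm (its x) by 280 mm (its y), rails 32 mm wide and 24 mm high, about 1.3 kg; plywood backing board inside, its face 20 mm above the bench. Origin: centre of the underside, at bench height; x runs along the two rails that carry the buttons, y points to the rail with the red button, z up
- red_button (a joint): red turn button (swivelling arm 20 mm wide, 14 mm thick, z 26 to 40 mm above the bench). Angle in rad, growing counter-clockwise seen from above: 0 = pointing straight out, away from the frame; +1.57 or -1.57 = along its rail; +3.14 or -3.14 = straight in across the backing board (the same place). No stop or click there (hard stops at +-3.6); friction about 0.05 N m; stays where left.
- blue_button (a joint): blue turn button (swivelling arm 20 mm wide, 14 mm thick, z 26 to 40 mm above the bench). Angle in rad, growing counter-clockwise seen from above: 0 = pointing straight out, away from the frame; +1.57 or -1.57 = along its rail; +3.14 or -3.14 = straight in across the backing board (the same place). No stop or click there (hard stops at +-3.6); friction about 0.05 N m; stays where left.
- red_pivot (a point): point on the pivot axis of the red button at half the arm's thickness, 33 mm above the bench, 124 mm from the frame's centre along the frame's +y; the steel screw head there rises to 43 mm
- blue_pivot (a point): the same for the blue button, on the opposite rail (124 mm along the frame's -y)
- red_tip (a point): outer end of the red button's arm at half its thickness, 33 mm above the bench, 76 mm from the pivot
- blue_tip (a point): outer end of the blue button's arm at half its thickness, 33 mm above the bench, 76 mm from the pivot
- pot_rim (a point): bystander: small empty terracotta pot, 84 mm across the rim, 70 mm high; the point is the centre of its mouth
- saucer: bystander: terracotta saucer, 92 mm across, 18 mm high; origin at the centre of its underside
- offcut: bystander: pine offcut 40 by 120 by 20 mm (x, y, z), lying flat; origin at the centre of its underside
- hammer: bystander: hammer lying along its own x on the bench beyond the frame, handle to its -x, 260 mm long, 26 mm high, head 88 mm across; origin on the bench under the middle of its length

How it is judged:
By the outcome, as a careful person would: the job done as asked, in the order asked, and still so for the second after the job is handed in, with the robot touching nothing.
It also fails if it takes over 58 s, if anything falls off the work surface, if the arm or the gripper's body presses on something with over 40 N, if the wrist force passes 120 N, or if a joint passes its speed limit or range.

## Working session

There is one attempt and no reset: what is moved stays moved. The work goes in short steps, Python scripts to look and compute and a shell command to move; the robot and the scene stay as the last step left them, time stands still between calls to the robot, and variables do not carry over. Pictures are saved under pics/ and viewed, about 8 in all and at most 12, crops included, and the job is handed in when it is done.

```bash
mkdir -p pics
cat > h.py <<'E'
import numpy as np, cv2
from station import *
def ray(name,u,v):
    m=camera_model(name);K=np.array(m["mtx"],float)
    # distortion: x_d = x(1+k1 r^2)
    p=cv2.undistortPoints(np.array([[[u,v]]],float),K,np.array([m["k1"],0,0,0,0.]))[0,0]
    d=np.array([p[0],-p[1],-1.])
    if "xyz" in m: R=np.array(m["orientation"]);o=np.array(m["xyz"])
    else:
        s=sense();T=np.array(m["tool_from_camera"]);E=np.array(s["ee_rot"])
        R=E@T[:3,:3];o=np.array(s["tcp_pos"])+E@T[:3,3]
    return o,R@d
def pt(name,u,v,z):
    o,d=ray(name,u,v);return o+d*(z-o[2])/d[2]
def px(name,P):
    m=camera_model(name);K=np.array(m["mtx"],float);R=np.array(m["orientation"])
    q=R.T@(np.array(P)-m["xyz"]);a,b=q[0]/-q[2],-q[1]/-q[2];f=1+m["k1"]*(a*a+b*b)
    return K[0,0]*a*f+K[0,2],K[1,1]*b*f+K[1,2]
E
python3 - <<'E'
from h import *
for n in("top","scene"):
    cv2.imwrite(f"pics/{n}0.png",capture(n)); m=camera_model(n); print(n,m)
s=sense();print(s["time_s"],s["tcp_pos"],s["ee_rot"],s["gripper_width"])
E
```

```text
top {'mtx': array([[412.98358495,   0.        , 319.90043567],
       [  0.        , 412.98358495, 198.88636414],
       [  0.        ,   0.        ,   1.        ]]), 'k1': -0.012737830209246634, 'xyz': array([0.53356096, 0.0285686 , 1.28607192]), 'orientation': array([[-0.02351766,  0.99751245, -0.06645173],
       [-0.99971867, -0.02367048, -0.00151319],
       [-0.00308237,  0.06639745,  0.99778849]])}
scene {'mtx': array([[378.1614961 ,   0.        , 313.39486782],
       [  0.        , 378.1614961 , 204.98688837],
       [  0.        ,   0.        ,   1.        ]]), 'k1': -0.053513385664846376, 'xyz': array([1.37549445, 0.0224971 , 0.69739479]), 'orientation': array([[-0.00796614, -0.62960388,  0.77687547],
       [ 0.99995681, -0.00129561,  0.00920363],
       [-0.00478812,  0.77691523,  0.62958701]])}
0.1 [ 0.2199434  -0.58460887  0.29126219] [[-9.36020418e-01 -3.51944805e-01 -7.93996994e-04]
 [-3.51945681e-01  9.36018748e-01  1.77208900e-03]
 [ 1.19518554e-04  1.93815530e-03 -9.99998115e-01]] 0.9963113354905502
```

View pics/top0.png

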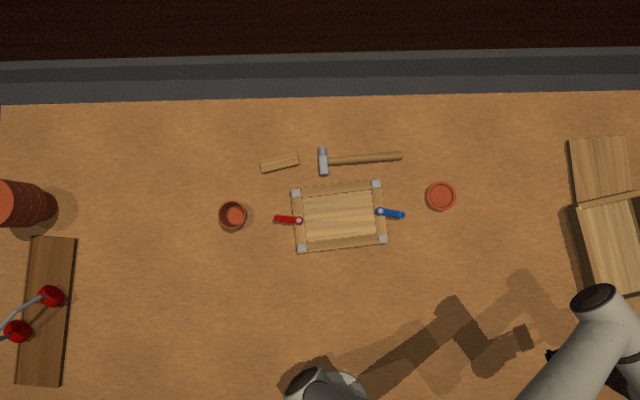

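View pics/scene0.png

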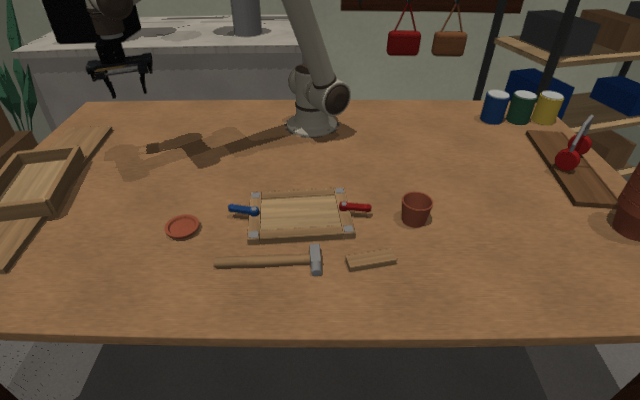

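The top view shows the frame at about (340,215). The red button points left from its pivot at about (299,220), and the blue points right from about (380,211). The pot is at (232,215), saucer (441,196), hammer head (323,160) and offcut (280,162). I'll enlarge this area.

Run:
```python
import cv2
i=cv2.imread("pics/top0.png")[170:260,262:422]
cv2.imwrite("pics/top0c.png",cv2.resize(i,None,fx=5,fy=5,interpolation=cv2.INTER_CUBIC))
```

```text
(no output)
```

View pics/top0c.png

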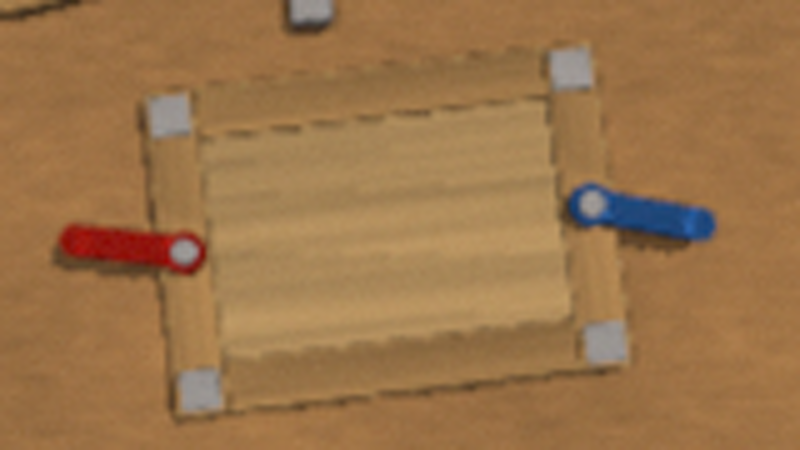

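The crop shows the red screw at (184,251) with its tip at (60,240). The blue screw is at (592,204) with its tip at (715,224). The frame's outer corners are (142,100), (590,47), (630,365) and (178,415).

Run:
```python
from h import *
np.set_printoptions(precision=4,suppress=True)
c=lambda x,y,z:pt("top",262+x/5-.4,170+y/5-.4,z)
rp=c(184,251,.043);rt=c(60,240,.033);bp=c(592,204,.043);bt=c(715,224,.033)
print("rp",rp,"rt",rt,np.linalg.norm((rt-rp)[:2]),"bp",bp,"bt",bt,np.linalg.norm((bt-bp)[:2]))
d=(rp-bp)[:2];print("pivot dist",np.linalg.norm(d))
C=[c(*q,.024) for q in((142,100),(590,47),(630,365),(178,415))]
for i in range(4):print(C[i],np.linalg.norm(C[i]-C[(i+1)%4]))
print("centre",np.mean(C,0),(rp+bp)/2)
a=np.arctan2(d[1],d[0]);print("y-axis dir deg",np.degrees(a),"edges",[np.degrees(np.arctan2(*(p-q)[1::-1])) for p,q in((C[0],C[1]),(C[3],C[2]))])
w=lambda v:(v+np.pi)%(2*np.pi)-np.pi
f=lambda t,p:np.arctan2((t-p)[1],(t-p)[0])
print("red angle",w(f(rt,rp)-a),"blue",w(f(bt,bp)-a-np.pi))
for n,u,v,z in(("pot",232,214,.07),("saucer",441,196,.018),("offcut",280,162,.02),("hamhead",323,160,.026),("hamheadlow",324,175,.026),("hamend",402,156,.02)):print(n,pt("top",u,v,z))
# cross-check in scene
for n,P in(("rp",rp),("bp",bp),("rt",rt),("bt",bt)):print(n,px("scene",P))
i=capture("scene")[170:270,215:385];cv2.imwrite("pics/sc.png",cv2.resize(i,None,fx=4,fy=4,interpolation=cv2.INTER_CUBIC))
```

```text
rp [0.5549 0.0966 0.043 ] rt [0.5635 0.1722 0.033 ] 0.07612830528580701 bp [ 0.5773 -0.1496  0.043 ] bt [ 0.5638 -0.2253  0.033 ] 0.07684509257531287
pivot dist 0.247208753218548
[0.6483 0.1215 0.024 ] 0.27707552120472156
[ 0.6745 -0.1543  0.024 ] 0.19576843242739372
[ 0.4795 -0.1722  0.024 ] 0.2765104793805265
[0.4558 0.1033 0.024 ] 0.1934369254789016
centre [ 0.5645 -0.0254  0.024 ] [ 0.5661 -0.0265  0.043 ]
y-axis dir deg 95.21220763326578 edges [np.float64(95.41274322646761), np.float64(94.92979229500001)]
red angle -0.20420093412619522 blue -0.2682535849719443
pot [0.5761 0.2905 0.07  ]
saucer [ 0.6181 -0.3425  0.018 ]
offcut [0.7351 0.1512 0.02  ]
hamhead [0.7372 0.0181 0.026 ]
hamheadlow [0.6906 0.0162 0.026 ]
hamend [ 0.7448 -0.2266  0.02  ]
rp (np.float64(343.5787582338294), np.float64(202.0444507058102))
bp (np.float64(253.9832538171493), np.float64(207.05363483032517))
rt (np.float64(370.8410726412841), np.float64(206.83219062050932))
bt (np.float64(227.97670839780665), np.float64(206.70729245324392))
```

View pics/sc.png

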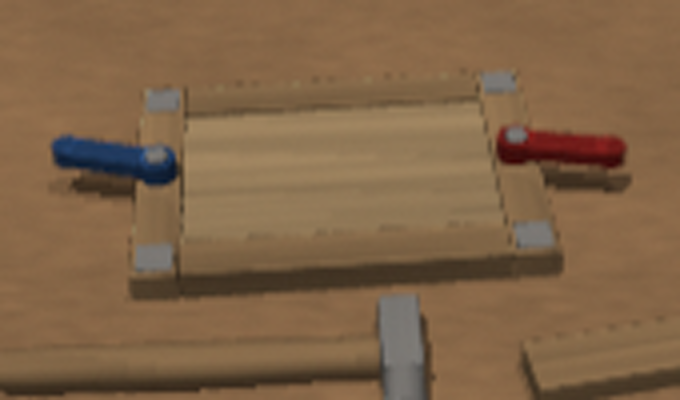

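The measured sizes agree with the given ones: pivot spacing 247 mm against 248, and arms 76 and 77 mm against 76. Reprojecting the pivots into the scene view lands within 1.5 px. Both buttons will go clockwise, red by the far side and blue by the near side, which is the shorter way for each. I'll work out the contact path for closed fingers (about 19 x 30 mm) aligned with the frame, stopping the first pass 4° short.

```bash
cat >> h.py <<'E'
AY=np.radians(95.2);FY=np.array([np.cos(AY),np.sin(AY)]);FX=np.array([FY[1],-FY[0]])
CEN=np.array([.5657,-.0262]);PIV={"red":CEN+.124*FY,"blue":CEN-.124*FY}
ZERO={"red":AY,"blue":AY+np.pi}
def fin(b,q,gap=0.,r=.056):   # finger centre touching arm at joint angle q (rad), clockwise push
    t=ZERO[b]+q;u=np.array([np.cos(t),np.sin(t)]);n=np.array([u[1],-u[0]])
    h=.0095*abs(n@FX)+.015*abs(n@FY)
    return PIV[b]+r*u-n*(.010+h+gap)
E
python3 - <<'E'
from h import *
np.set_printoptions(precision=2,suppress=True)
s=sense();p0=np.array(s["tcp_pos"])[:2]
for b,q0 in(("red",-.204),("blue",-.268)):
    A=fin(b,q0,.015);print(b,"start",A*100,"from now",(A-p0)*100)
    for q in np.r_[q0,np.linspace(q0,np.radians(-176),19)[1:]]:print(round(np.degrees(q)),(fin(b,q)-A)*100)
E
```

```text
red start [52.37 15.72] from now [30.37 74.18]
-12 [ 1.49 -0.17]
-21 [2.25 0.06]
-30 [3.09 0.18]
-39 [3.97 0.16]
-48 [ 4.88 -0.01]
-57 [ 5.79 -0.36]
-66 [ 6.66 -0.88]
-76 [ 7.45 -1.57]
-85 [ 8.11 -2.43]
-94 [ 8.62 -3.29]
-103 [ 8.99 -4.09]
-112 [ 9.23 -4.99]
-121 [ 9.33 -5.95]
-130 [ 9.24 -6.96]
-139 [ 8.97 -7.97]
-149 [ 8.5  -8.94]
-158 [ 7.83 -9.83]
-167 [  6.99 -10.59]
-176 [  6.   -11.19]
blue start [ 60.46 -21.15] from now [38.46 37.31]
-15 [-1.48  0.26]
-24 [-2.25  0.08]
-33 [-3.09  0.01]
-42 [-3.96  0.08]
-51 [-4.86  0.3 ]
-60 [-5.74  0.69]
-69 [-6.57  1.25]
-78 [-7.31  1.97]
-87 [-7.93  2.84]
-96 [-8.39  3.64]
-105 [-8.73  4.44]
-114 [-8.95  5.33]
-122 [-9.02  6.28]
-131 [-8.91  7.27]
-140 [-8.62  8.25]
-149 [-8.15  9.2 ]
-158 [-7.49 10.06]
-167 [-6.66 10.8 ]
-176 [-5.69 11.38]
```

```bash
python3 -m inch '[{"hand":1,"slide":[0,0,0],"yaw":-0.13},{"hand":1,"slide":[2,5,0],"yaw":-0.269},{"hand":1,"slide":[4,10,0],"yaw":-0.269},{"hand":1,"slide":[7,16,0],"yaw":-0.269},{"hand":1,"slide":[10,22,0],"yaw":-0.269},{"hand":1,"slide":[13,28,0],"yaw":-0.269},{"hand":1,"slide":[15,33,0],"yaw":-0.269},{"hand":1,"slide":[17,38,0],"yaw":-0.269},{"hand":1,"slide":[17,38,0],"yaw":-0.269}]'
```

```text
time_s: 1.27
tcp_pos: [0.3912, -0.2019, 0.2924]
ee_rot: [[-0.995, -0.098, 0.001], [-0.098, 0.995, 0.0], [-0.001, 0.0, -1.0]]
wrist_force: [-0.6, -0.6, 1.2]
gripper_width: 0.066
```

```bash
python3 -m inch '[{"hand":1,"slide":[2,5,0],"yaw":0},{"hand":1,"slide":[4,11,0],"yaw":0},{"hand":1,"slide":[6,16.5,0],"yaw":0},{"hand":1,"slide":[8,22,0],"yaw":0},{"hand":1,"slide":[10,27,0],"yaw":0},{"hand":1,"slide":[12,32,-4],"yaw":0},{"hand":1,"slide":[13.25,35.9,-8],"yaw":0},{"hand":1,"slide":[13.25,35.9,-12],"yaw":0},{"hand":1,"slide":[13.25,35.9,-14],"yaw":0},{"hand":1,"slide":[13.25,35.9,-14],"yaw":0}]'
python3 - <<'E'
from h import *
s=sense();print(s["tcp_pos"])
cv2.imwrite("pics/w1.png",capture("wrist"));print(camera_model("wrist"))
E
```

```text
time_s: 2.52
tcp_pos: [0.522, 0.1527, 0.1503]
ee_rot: [[-0.996, -0.089, -0.004], [-0.089, 0.996, -0.003], [0.005, -0.002, -1.0]]
wrist_force: [0.5, -0.6, 0.1]
gripper_width: 0.002
[0.52197143 0.15270629 0.15026867]
{'mtx': array([[294.72592556,   0.        , 317.58550365],
       [  0.        , 294.72592556, 200.2668006 ],
       [  0.        ,   0.        ,   1.        ]]), 'k1': -0.052353575367453796, 'tool_from_camera': array([[-4.82111393e-04,  9.61495263e-01,  2.74821081e-01,
         7.49480374e-02],
       [ 9.99999276e-01,  1.60618339e-04,  1.19232946e-03,
         6.02497481e-04],
       [ 1.10227782e-03,  2.74821457e-01, -9.61494645e-01,
        -9.16047229e-02],
       [ 0.00000000e+00,  0.00000000e+00,  0.00000000e+00,
         1.00000000e+00]])}
```

View pics/w1.png

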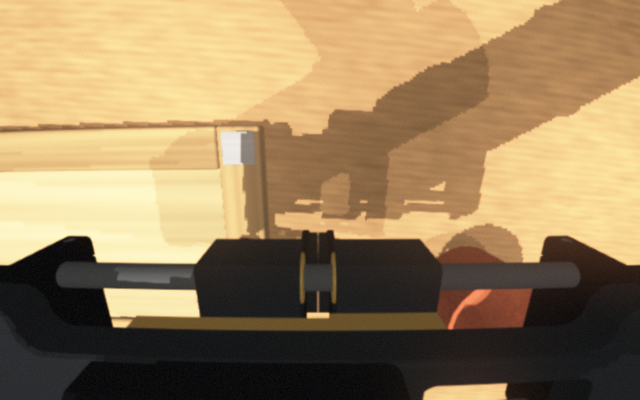

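The wrist view shows the shut fingers at about (317,270), the near red-side corner plate at (238,147), and the pot at (490,290), to the right and clear. The fingers are not above anything, so I'll descend and let the arm settle.

```bash
python3 -m inch '[{"hand":1,"slide":[0,0,0],"yaw":0},{"hand":1,"slide":[0,0,-2],"yaw":0},{"hand":1,"slide":[0,0,-4],"yaw":0},{"hand":1,"slide":[0,0,-5.2],"yaw":0},{"hand":1,"slide":[0,0,-5.2],"yaw":0},{"hand":1,"slide":[0,0,-5.2],"yaw":0}]'
```

```text
time_s: 3.32
tcp_pos: [0.5231, 0.1543, 0.1012]
ee_rot: [[-0.996, -0.091, 0.002], [-0.091, 0.996, 0.001], [-0.002, 0.001, -1.0]]
wrist_force: [0.8, 0.3, 0.7]
gripper_width: 0.003
```

```bash
python3 -m inch '[{"hand":1,"slide":[0.8,0.2,-0.1],"yaw":0},{"hand":1,"slide":[1.5,0.2,-0.1],"yaw":0},{"hand":1,"slide":[2.3,0.35,-0.1],"yaw":0},{"hand":1,"slide":[3.15,0.45,-0.1],"yaw":0},{"hand":1,"slide":[4.0,0.45,-0.1],"yaw":0},{"hand":1,"slide":[4.9,0.3,-0.1],"yaw":0},{"hand":1,"slide":[5.8,-0.05,-0.1],"yaw":0},{"hand":1,"slide":[6.7,-0.6,-0.1],"yaw":0},{"hand":1,"slide":[7.5,-1.3,-0.1],"yaw":0},{"hand":1,"slide":[8.1,-2.1,-0.1],"yaw":0}]'
python3 - <<'E'
from h import *
cv2.imwrite("pics/t1.png",cv2.resize(capture("top")[150:270,250:430],None,fx=4,fy=4,interpolation=cv2.INTER_CUBIC))
print((np.array(sense()["tcp_pos"])[:2]-fin("red",-.204,.015))*100)
E
```

```text
time_s: 4.58
tcp_pos: [0.6042, 0.1326, 0.0993]
ee_rot: [[-0.996, -0.091, 0.0], [-0.091, 0.996, 0.0], [-0.0, 0.0, -1.0]]
wrist_force: [-0.9, 0.1, -0.2]
gripper_width: 0.005
[ 8.10959078 -2.54091851]
```

View pics/t1.png

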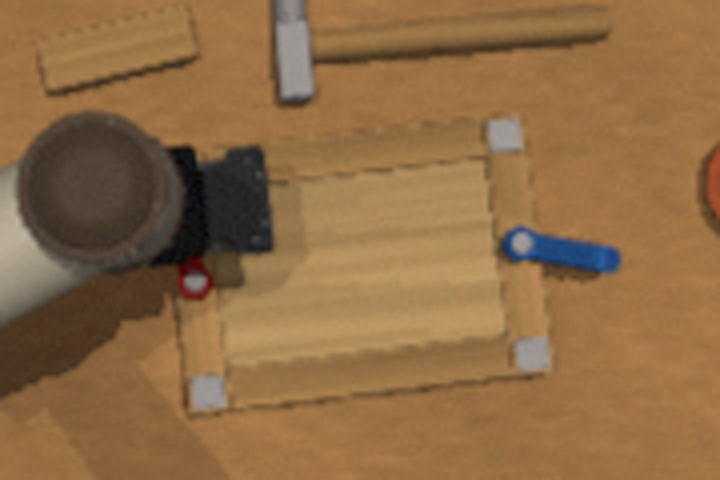

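The gripper now hides the red arm, which has left its old place. Its screw still shows at (195,283), the frame hasn't moved, and the blue button is untouched. I'll continue the arc.

```bash
python3 -m inch '[{"hand":1,"slide":[0.5,-0.75,0.1],"yaw":0},{"hand":1,"slide":[0.9,-1.55,0.1],"yaw":0},{"hand":1,"slide":[1.1,-2.45,0.1],"yaw":0},{"hand":1,"slide":[1.2,-3.4,0.1],"yaw":0},{"hand":1,"slide":[1.15,-4.4,0.1],"yaw":0},{"hand":1,"slide":[0.85,-5.4,0.1],"yaw":0},{"hand":1,"slide":[0.4,-6.4,0.1],"yaw":0},{"hand":1,"slide":[-0.3,-7.3,0.1],"yaw":0},{"hand":1,"slide":[-1.1,-8.05,0.1],"yaw":0},{"hand":1,"slide":[-1.1,-8.05,0.1],"yaw":0}]'
python3 - <<'E'
from h import *
p=np.array(sense()["tcp_pos"])[:2]
for d in(-176,-177,-180):print(d,(fin("red",np.radians(d))-p)*100)
E
```

```text
time_s: 5.88
tcp_pos: [0.5915, 0.0516, 0.1003]
ee_rot: [[-0.996, -0.09, -0.001], [-0.09, 0.996, -0.001], [0.001, -0.001, -1.0]]
wrist_force: [-0.3, 0.8, 0.7]
gripper_width: 0.003
-176 [-0.78400501 -0.6338281 ]
-177 [-0.90006133 -0.6876017 ]
-180 [-1.25574268 -0.83421156]
```

```bash
python3 -m inch '[{"hand":1,"slide":[-0.5,-0.4,0],"yaw":0},{"hand":1,"slide":[-0.9,-0.7,0],"yaw":0},{"hand":1,"slide":[-0.9,-0.7,0],"yaw":0},{"hand":1,"slide":[-0.9,-0.7,0],"yaw":0},{"hand":1,"slide":[0.6,-0.6,0],"yaw":0},{"hand":1,"slide":[1.5,-0.6,0],"yaw":0},{"hand":1,"slide":[1.5,-0.6,3],"yaw":0},{"hand":1,"slide":[1.5,-0.6,6],"yaw":0},{"hand":1,"slide":[1.5,-0.6,6],"yaw":0}]'
python3 - <<'E'
from h import *
p=np.array(sense()["tcp_pos"])[:2];print((fin("blue",-.268,.015)-p)*100)
E
```

```text
time_s: 7.0
tcp_pos: [0.6089, 0.0469, 0.1628]
ee_rot: [[-0.996, -0.091, 0.005], [-0.091, 0.996, 0.001], [-0.005, 0.001, -1.0]]
wrist_force: [-0.2, 0.0, 0.0]
gripper_width: 0.005
[ -0.43401334 -25.84082759]
```

```bash
python3 -m inch '[{"hand":1,"slide":[0,-5,0],"yaw":0},{"hand":1,"slide":[0,-10,0],"yaw":0},{"hand":1,"slide":[-0.2,-15,0],"yaw":0},{"hand":1,"slide":[-0.4,-20,0],"yaw":0},{"hand":1,"slide":[-0.4,-25.8,0],"yaw":0},{"hand":1,"slide":[-0.4,-25.8,0],"yaw":0},{"hand":1,"slide":[-0.4,-25.8,0],"yaw":0}]'
python3 - <<'E'
from h import *
p=np.array(sense()["tcp_pos"])[:2];print((fin("blue",-.268,.015)-p)*100)
im=capture("top");cv2.imwrite("pics/t2f.png",im)
cv2.imwrite("pics/t2.png",cv2.resize(im[170:260,262:422],None,fx=5,fy=5,interpolation=cv2.INTER_CUBIC))
E
```

```text
time_s: 7.88
tcp_pos: [0.6029, -0.2115, 0.1591]
ee_rot: [[-0.996, -0.09, -0.002], [-0.09, 0.996, 0.001], [0.002, 0.001, -1.0]]
wrist_force: [1.0, -0.3, 1.1]
gripper_width: 0.003
[ 0.16886308 -0.00457106]
```

View pics/t2.png

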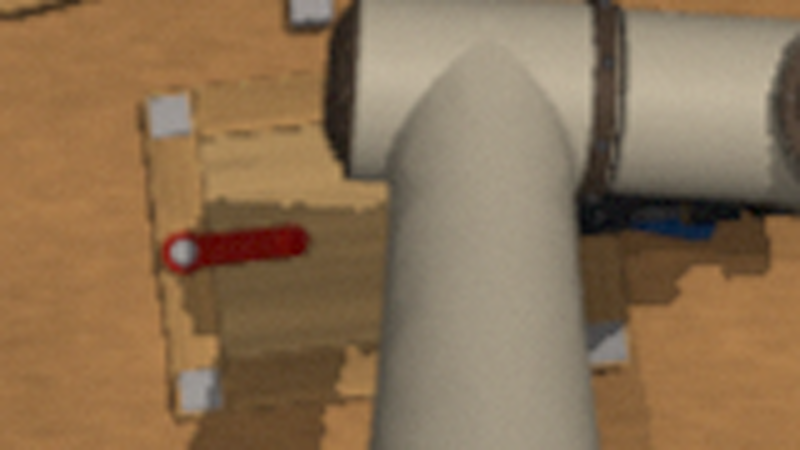

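The red arm now points right across the board, from its screw at (182,251) to the tip at (308,239). The frame corners sit in the same pixels as before, to within a pixel or two. I'll measure red's angle by colour and descend at blue.

```bash
cat >> h.py <<'E'
def arm(im,b):
    i=im.astype(int);k,o=(2,0) if b=="red" else (0,2)
    m=(i[...,k]>1.7*i[...,o])&(i[...,k]>1.7*i[...,1])if b=="red" else (i[...,0]>1.3*i[...,2])&(i[...,0]>50)
    m=m.astype(np.uint8);x0,x1,y0,y1=(250,345,190,245) if b=="red" else (330,420,185,240)
    M=np.zeros_like(m);M[y0:y1,x0:x1]=m[y0:y1,x0:x1]
    n,l,st,_=cv2.connectedComponentsWithStats(M);j=1+np.argmax(st[1:,4]);v,u=np.nonzero(l==j)
    P=np.array([pt("top",a,c,.037)[:2] for a,c in zip(u,v)])
    d=cv2.fitLine(P.astype(np.float32),cv2.DIST_L2,0,1e-4,1e-4).ravel()
    t=np.arctan2(d[1],d[0])
    e=(np.degrees(t-AY)+90)%180-90
    return len(P),"axis vs frame y, deg ccw: %.2f"%e,"centroid",P.mean(0)
E
python3 - <<'E'
from h import *
print(arm(cv2.imread("pics/top0.png"),"red"),arm(cv2.imread("pics/t2f.png"),"red"),arm(cv2.imread("pics/top0.png"),"blue"))
E
python3 -m inch '[{"hand":1,"slide":[0.2,0,-2],"yaw":0},{"hand":1,"slide":[0.2,0,-4],"yaw":0},{"hand":1,"slide":[0.2,0,-5.9],"yaw":0},{"hand":1,"slide":[0.2,0,-5.9],"yaw":0},{"hand":1,"slide":[0.2,0,-5.9],"yaw":0}]'
```

```text
(188, 'axis vs frame y, deg ccw: -12.77', 'centroid', array([0.55850123, 0.13119725])) (179, 'axis vs frame y, deg ccw: -0.49', 'centroid', array([0.55708417, 0.06528697])) (164, 'axis vs frame y, deg ccw: -16.15', 'centroid', array([ 0.56943338, -0.18306229]))
time_s: 8.55
tcp_pos: [0.6062, -0.2106, 0.102]
ee_rot: [[-0.996, -0.092, 0.001], [-0.092, 0.996, -0.0], [-0.001, -0.0, -1.0]]
wrist_force: [-0.2, -0.0, 0.2]
gripper_width: 0.005
```

Red reads within about 0.5° of straight in, so it stays as it is. Next is the blue arc.

```bash
python3 -m inch '[{"hand":1,"slide":[-0.9,0.1,-0.15],"yaw":0},{"hand":1,"slide":[-1.65,0.15,-0.15],"yaw":0},{"hand":1,"slide":[-2.4,0,-0.15],"yaw":0},{"hand":1,"slide":[-3.25,-0.1,-0.15],"yaw":0},{"hand":1,"slide":[-4.1,0,-0.15],"yaw":0},{"hand":1,"slide":[-5.0,0.2,-0.15],"yaw":0},{"hand":1,"slide":[-5.9,0.6,-0.15],"yaw":0},{"hand":1,"slide":[-6.7,1.15,-0.15],"yaw":0},{"hand":1,"slide":[-7.45,1.9,-0.15],"yaw":0},{"hand":1,"slide":[-8.1,2.75,-0.15],"yaw":0}]'
python3 - <<'E'
from h import *
p=np.array(sense()["tcp_pos"])[:2]
for d in np.r_[-87:-170:-9,-168,-172,-177]:print(d,np.round((fin("blue",np.radians(d))-p)*100,2))
E
```

```text
time_s: 9.8
tcp_pos: [0.5239, -0.1834, 0.0997]
ee_rot: [[-0.996, -0.091, -0.0], [-0.091, 0.996, -0.0], [0.0, 0.0, -1.0]]
wrist_force: [0.1, -0.2, -0.0]
gripper_width: 0.004
-87 [0.12 0.05]
-96 [-0.33  0.86]
-105 [-0.68  1.67]
-114 [-0.89  2.57]
-123 [-0.95  3.53]
-132 [-0.83  4.52]
-141 [-0.53  5.52]
-150 [-0.03  6.46]
-159 [0.65 7.33]
-168 [1.5  8.06]
-168 [1.5  8.06]
-172 [1.93 8.33]
-177 [2.5  8.63]
```

```bash
python3 -m inch '[{"hand":1,"slide":[-0.35,0.85,0],"yaw":0},{"hand":1,"slide":[-0.7,1.65,0],"yaw":0},{"hand":1,"slide":[-0.9,2.55,0],"yaw":0},{"hand":1,"slide":[-0.95,3.5,0],"yaw":0},{"hand":1,"slide":[-0.85,4.5,0],"yaw":0},{"hand":1,"slide":[-0.55,5.5,0],"yaw":0},{"hand":1,"slide":[-0.05,6.45,0],"yaw":0},{"hand":1,"slide":[0.65,7.3,0],"yaw":0},{"hand":1,"slide":[1.5,8.05,0],"yaw":0},{"hand":1,"slide":[1.5,8.05,0],"yaw":0}]'
python3 - <<'E'
from h import *
p=np.array(sense()["tcp_pos"])[:2]
for d in (-172,-177,-180):print(d,np.round((fin("blue",np.radians(d))-p)*100,2))
E
```

```text
time_s: 11.05
tcp_pos: [0.5406, -0.1027, 0.0997]
ee_rot: [[-0.996, -0.092, 0.001], [-0.092, 0.996, 0.0], [-0.001, 0.0, -1.0]]
wrist_force: [-0.1, -0.2, -0.4]
gripper_width: 0.006
-172 [0.27 0.26]
-177 [0.83 0.56]
-180 [1.19 0.7 ]
```

```bash
python3 -m inch '[{"hand":1,"slide":[0.4,0.3,0],"yaw":0},{"hand":1,"slide":[0.8,0.55,0],"yaw":0},{"hand":1,"slide":[0.8,0.55,0],"yaw":0},{"hand":1,"slide":[0.8,0.55,0],"yaw":0},{"hand":1,"slide":[-0.8,0.5,0],"yaw":0},{"hand":1,"slide":[-1.6,0.5,0],"yaw":0},{"hand":1,"slide":[-1.6,0.5,4],"yaw":0},{"hand":1,"slide":[-1.6,0.5,8],"yaw":0},{"hand":1,"slide":[-1.6,0.5,12],"yaw":0},{"hand":1,"slide":[-1.6,0.5,12],"yaw":0}]' && python3 -m inch '[{"hand":1,"slide":[-2,-5,0],"yaw":0},{"hand":1,"slide":[-4,-10,0],"yaw":0},{"hand":1,"slide":[-6,-15,0],"yaw":0},{"hand":1,"slide":[-8,-20,0],"yaw":0},{"hand":1,"slide":[-10,-25,0],"yaw":0},{"hand":1,"slide":[-12,-30,0],"yaw":0},{"hand":1,"slide":[-14,-35,0],"yaw":0},{"hand":1,"slide":[-14,-35,0],"yaw":0},{"hand":1,"slide":[-14,-35,0],"yaw":0}]'
python3 - <<'E'
from h import *
im=capture("top");cv2.imwrite("pics/t3f.png",im)
print(arm(im,"red"),arm(im,"blue"))
cv2.imwrite("pics/t3.png",cv2.resize(im[170:260,262:422],None,fx=5,fy=5,interpolation=cv2.INTER_CUBIC))
E
```

```text
time_s: 12.3
tcp_pos: [0.5254, -0.0984, 0.2236]
ee_rot: [[-0.996, -0.091, 0.009], [-0.091, 0.996, 0.0], [-0.009, -0.001, -1.0]]
wrist_force: [0.4, -0.1, 0.1]
gripper_width: 0.005
time_s: 13.42
tcp_pos: [0.3831, -0.4482, 0.2187]
ee_rot: [[-0.996, -0.09, -0.001], [-0.09, 0.996, 0.001], [0.001, 0.002, -1.0]]
wrist_force: [0.5, -0.0, 0.3]
gripper_width: 0.006
(186, 'axis vs frame y, deg ccw: -0.20', 'centroid', array([0.55679269, 0.06532415])) (158, 'axis vs frame y, deg ccw: 5.60', 'centroid', array([ 0.57058266, -0.11620192]))
```

View pics/t3.png

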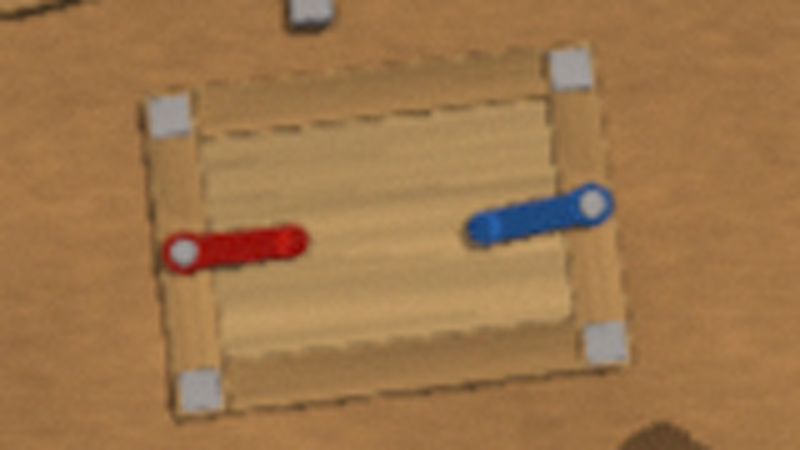

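Blue at (592,204) to (468,230) is about 5.6° short, and red is straight (0.2° off). Red overran its aim by about 3° and blue fell about 2.6° short of its own. That fits a bias of 2–3 mm along x, so I'll allow for it and give blue a final nudge.

Run:
```python
from h import *
p=np.array(sense()["tcp_pos"])[:2];E=fin("blue",-np.pi)+.0026*FX
print("end",E,"from now",(E-p)*100,"hover",(E-.025*FX-p)*100,FX)
```

```text
end [ 0.55503257 -0.09545183] from now [17.1526045  35.22633427] hover [14.66289351 34.99975282] [0.9958844  0.09063258]
```

```bash
python3 -m inch '[{"hand":1,"slide":[2,5,0],"yaw":0},{"hand":1,"slide":[4,10,0],"yaw":0},{"hand":1,"slide":[6,15,0],"yaw":0},{"hand":1,"slide":[8,20,0],"yaw":0},{"hand":1,"slide":[10,25,0],"yaw":0},{"hand":1,"slide":[12,30,0],"yaw":0},{"hand":1,"slide":[14.6,35,0],"yaw":0},{"hand":1,"slide":[14.6,35,-5],"yaw":0},{"hand":1,"slide":[14.6,35,-8],"yaw":0},{"hand":1,"slide":[14.6,35,-8],"yaw":0}]' >/dev/null; python3 -m inch '[{"hand":1,"slide":[0,0,0],"yaw":0},{"hand":1,"slide":[0,0,-2],"yaw":0},{"hand":1,"slide":[0,0,-3.9],"yaw":0},{"hand":1,"slide":[0,0,-3.9],"yaw":0},{"hand":1,"slide":[0,0,-3.9],"yaw":0}]'
```

```text
time_s: 15.35
tcp_pos: [0.5306, -0.0984, 0.1024]
ee_rot: [[-0.996, -0.091, 0.003], [-0.091, 0.996, 0.0], [-0.003, -0.0, -1.0]]
wrist_force: [-0.3, -0.2, 0.2]
gripper_width: 0.007
```

```bash
python3 -m inch '[{"hand":1,"slide":[0.7,0.1,-0.2],"yaw":0},{"hand":1,"slide":[1.4,0.2,-0.2],"yaw":0},{"hand":1,"slide":[1.9,0.3,-0.2],"yaw":0},{"hand":1,"slide":[2.2,0.3,-0.2],"yaw":0},{"hand":1,"slide":[2.2,0.3,-0.2],"yaw":0},{"hand":1,"slide":[2.2,0.3,-0.2],"yaw":0}]'
```

```text
time_s: 16.1
tcp_pos: [0.5516, -0.0955, 0.0987]
ee_rot: [[-0.996, -0.091, 0.0], [-0.091, 0.996, -0.0], [-0.0, -0.0, -1.0]]
wrist_force: [-0.3, 0.3, 0.4]
gripper_width: 0.007
```

Another 3 mm to go, then retreat and look.

```bash
python3 -m inch '[{"hand":1,"slide":[0.2,0,0],"yaw":0},{"hand":1,"slide":[0.3,0,0],"yaw":0},{"hand":1,"slide":[0.3,0,0],"yaw":0},{"hand":1,"slide":[0.3,0,0],"yaw":0},{"hand":1,"slide":[-0.9,0,0],"yaw":0},{"hand":1,"slide":[-2,0,0],"yaw":0},{"hand":1,"slide":[-2,0,4],"yaw":0},{"hand":1,"slide":[-2,0,8],"yaw":0},{"hand":1,"slide":[-2,0,12],"yaw":0},{"hand":1,"slide":[-2,0,12],"yaw":0}]' && python3 -m inch '[{"hand":1,"slide":[-2,-5,0],"yaw":0},{"hand":1,"slide":[-4,-10,0],"yaw":0},{"hand":1,"slide":[-6,-15,0],"yaw":0},{"hand":1,"slide":[-8,-20,0],"yaw":0},{"hand":1,"slide":[-10,-25,0],"yaw":0},{"hand":1,"slide":[-12,-30,0],"yaw":0},{"hand":1,"slide":[-14,-35,0],"yaw":0},{"hand":1,"slide":[-14,-35,0],"yaw":0},{"hand":1,"slide":[-14,-35,0],"yaw":0}]'
python3 - <<'E'
from h import *
im=capture("top");cv2.imwrite("pics/t4f.png",im)
print(arm(im,"red"),arm(im,"blue"))
cv2.imwrite("pics/t4.png",cv2.resize(im[140:260,210:470],None,fx=3,fy=3,interpolation=cv2.INTER_CUBIC))
d=cv2.absdiff(im,cv2.imread("pics/top0.png")).max(2);print("diff px >40 in bystander areas",[(d[a:b,c:e]>40).sum() for a,b,c,e in((195,235,210,255),(180,212,424,458),(140,178,255,410))])
E
```

```text
time_s: 17.35
tcp_pos: [0.5326, -0.0955, 0.2225]
ee_rot: [[-0.996, -0.091, 0.008], [-0.091, 0.996, 0.0], [-0.008, -0.0, -1.0]]
wrist_force: [-0.2, -0.2, -0.2]
gripper_width: 0.006
time_s: 18.48
tcp_pos: [0.3907, -0.4449, 0.2176]
ee_rot: [[-0.996, -0.09, -0.001], [-0.09, 0.996, 0.002], [0.001, 0.002, -1.0]]
wrist_force: [0.2, 0.1, 0.1]
gripper_width: 0.004
(185, 'axis vs frame y, deg ccw: -0.31', 'centroid', array([0.55673057, 0.06542632])) (156, 'axis vs frame y, deg ccw: -0.95', 'centroid', array([ 0.57386347, -0.11524442]))
diff px >40 in bystander areas [np.int64(0), np.int64(0), np.int64(0)]
```

View pics/t4.png

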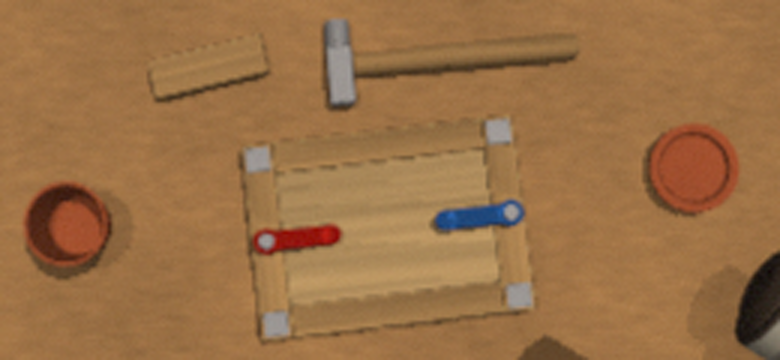

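Both arms now point straight in along the line joining the pivots, red to within about 0.3° and blue about 1°. The frame and bystanders are unmoved in the picture and the arm is clear, so I'm handing in.

```bash
python3 -c "
from station import *
print(finish_job())"
```

```text
the job is handed in; nothing more can be done
None
```

I pushed both turn buttons round to point straight in across the backing board, using the closed fingertips, and handed the job in at about 18.5 s. Red went round the far side. Blue went round the near side and stopped about 5.6° short, so I gave it a second small nudge.

- **Buttons:** in the last top picture, red is about 0.3° and blue about 1° from square to their rails. My colour-based angle reading could be off by about 1°.
- **Frame:** its corners look unchanged in the picture.
- **Bystanders:** the image areas around the pot, saucer, offcut and hammer show no changed pixels against the first picture.
- **Forces:** the wrist force readings at the end of each move stayed under about 2 N.
- **Disagreement:** red turned about 3° further than I aimed on its first pass, and blue about 2.6° less, which fits a 2–3 mm calibration bias along x. I allowed for it in blue's final nudge.
- **Finish:** the arm ended clear of everything.

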